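# Turn the flow meter to the borescope and run the scope in

## Task

Turn the spoked turntable, by pushing on one of its spokes with a finger, until the open flanged port of the flow meter points straight at the borescope. Then push the borescope carriage fully home against its stop by its upright back plate, so that the scope's tube goes into the port. Only push, grasp nothing; keep off the flow meter itself, and leave the loose parts and tools lying about where they are.

Things in the scene. Friction and masses are not known exactly. Their poses are not given: they have to be found in the camera images.
- stand: round grey pedestal of the turntable, fixed to the table, 170 mm across at the foot. Origin on the vertical turning axis at table height. It stands somewhere else in each run.
- wheel (a joint): turning angle (rad) of the three-spoke steel wheel with the meter bolted on top; grows counter-clockwise seen from above, turns freely both ways without stops, needs about 2 to 3 N at the spokes and stays where it is left. At angle a the port points along (cos a, sin a) in the stand's frame; the spokes point at a + 60, a + 180 and a - 60 degrees.
- spoke0 (a point): centre of the black ball (22 mm) at the end of the spoke 60 degrees counter-clockwise of the port, 125 mm from the axis, 65 mm above the table. The spokes are level round steel bars 14 mm thick, bare from 42 mm (the hub) to 114 mm from the axis; below them is free space down to the pedestal's foot (85 mm radius; 12 mm high at its rim, 20 mm at 45 mm radius).
- spoke1 (a point): the same for the third spoke, pointing straight away from the port (180 degrees).
- spoke2 (a point): the same for the spoke 60 degrees clockwise of the port.
- meter (a point): flow meter bolted on the hub (turns with it; do not touch): aluminium block, on one side a flange (60 mm diameter, 11 mm thick), on the far side from it a small domed cap (24 mm diameter, to 46 mm from the axis), two steel tube loops on top up to 208 mm above the table; all within 64 mm of the axis. This point: on the turning axis 110 mm above the table; x along the port, z up.
- port (a point): centre of the mouth of the flange's open bore (26 mm bore), 55 mm from the turning axis, 110 mm above the table.
- rail: low aluminium rail of the borescope slide, fixed beside the turntable. Origin on the turntable's axis at table height; x axis points level outward along the scope, in a direction that differs from run to run. The rail lies 149 to 336 mm out, 50 mm wide, 27 mm high. The scope points along -x of this frame, straight at the axis, 110 mm above the table.
- carriage (a joint): how far (m) the borescope carriage has been pushed inward; 0 outermost, 0.060 at the stop (fully home); starts at 0 to 0.012. Slides with about 3 N, stays where it is left.
- plate (a point): middle of the outer face of the carriage's upright aluminium back plate, the face to push on, 110 mm above the table, 270 mm from the axis at joint 0. The plate is 70 mm wide, 8 mm thick and stands from 40 to 145 mm above the table; nothing on the carriage is higher. Nothing stands behind it above the rail.
- tip (a point): front end of the scope's thin steel tube (8 mm diameter), 100 mm from the axis at joint 0 and 40 mm at the stop, 110 mm above the table, so the tube hangs over the spokes' circle; its tube is 110 mm long and its black grip behind is 36 mm thick.
- stud: loose steel bolt standing on its end, 26 mm wide, 55 mm high; bystander. Origin under its middle, as for the other bystanders unless told otherwise.
- gasket: loose black ring, 68 mm across, 6 mm thick, lying flat; bystander.
- jar: amber jar, 52 mm wide, 60 mm high; bystander.
- cup: open steel cup, 60 mm wide, 55 mm high; bystander.
- fitting: brass fitting, 40 mm wide foot, 45 mm high; bystander.
- wrench: steel wrench lying on the table, 180 mm long along its x; bystander.
- brush: brush lying on the table, 200 mm long along its x; bystander.
Mind the look-alikes: they are no part of the job. What is shaped like the rail but purple is not meant.

How it is judged:
By the outcome, as a careful person would: the job done as asked, in the order asked, and still so for the second after the job is handed in, with the robot touching nothing.
It also fails if it takes over 64 s, if anything falls off the work surface, if the arm or the gripper's body presses on something with over 40 N, if the wrist force passes 120 N, or if a joint passes its speed limit or range.

## Robot

A 6-joint arm with a two-finger parallel gripper is mounted at the origin on the work surface. World frame = base frame: x ahead of the robot, y to its left, z up, the work surface at z = 0. Lengths are in mm, angles in rad, forces in N, time in s.
With the tool pointing down it reaches from about 275 to 825 mm from the base axis. Payload 4.9 kg.
Tool frame: the origin (TCP) lies at the very end of the fingers, on their centre line; the grasp point (between the pads) lies 19 mm behind it; z points along the fingers, y is the line along which they close (so a half turn about z gives the same grasp; the last joint's range is limited). The gripper opens to 85 mm and grips with 20 to 120 N. Pads are 22 mm wide; open, the fingers measure 114 mm over their backs; the gripper's body (76 mm by 85 mm) begins 54 mm behind the grasp point. The pads swing forward as they close: fully open they stand 13 mm farther back than shut.
Start: joints at [1.177, 0.326, -0.193, 1.052, 0, 1.437], TCP at [141.281, 531.562, 195.781] pointing down, gripper open.
Joint ranges: [-2.65, 2.65], [-0.97, 1.79], [-1.3, 1.35], [-1.93, 2.1], [-1.47, 1.37], [-3.14, 3.14]. Speed limits (rad/s): [2.57, 2.57, 3.14, 3.14, 3.14, 3.14].

## Interface

Orientations are given as [roll, pitch, yaw] about the fixed x, y, z axes, in that order (R = Rz(yaw) Ry(pitch) Rx(roll)).
In Python, from bench import bot, solve_ik, imaging gives the robot as it stands. Calls block until the motion is done:
- bot.move_ptp(position, orientation): joint-space move of the TCP to a pose.
- bot.movel(position, rot=None, max_speed=150, threshold=None): straight line of the TCP; rot=None keeps the orientation; max_speed is the mean speed in mm/s. With threshold (N) it stops when the force on the tool has changed by that much, and returns True; else False.
- bot.move_j(angles): joint-space move.
- bot.grip(opening, effort=None): opening from 0.0 (shut) to 1.0 (fully open); effort is the grip in N (None keeps the last); returns when the fingers have stopped.
- bot.dwell(seconds).
- solve_ik(position, orientation): joint angles nearest the present ones, or None.
- bot.get_state(): the state.
- imaging.capture(name): name is "scene" or "top" or "wrist"; returns the picture (400x640x3 uint8, blue, green, red); there is no depth.
- imaging.camera_model(name): a dict with "K" (3x3 intrinsics, pixels), "k1" (the pictures are not rectified: a ray, as slopes to the right and down, at radius r is drawn at 1 + k1 r^2 times it, then the intrinsics apply), "position" and "rotation" of the camera in the world. Camera axes: x right, y up, looking along -z (the intrinsics and any distortion apply to the point x, -y, -z); pixel columns grow to the right and rows downward; lengths in mm; the calibration is good to about 2 mm. A picture is of the moment at which its call begins: read the wrist's pose just before it. camera_model takes no time and is no camera call; for the wrist camera it gives the pose at the moment of the call.
A pose or a line that the arm cannot do raises bot.IKError and nothing moves.
- bot.sign_off(): hands the job in; it is judged then, once.
The state is a dict: "t": time; "qpos": joint angles; "joint_velocities": joint speeds; "effort": joint torques, N m; "tcp_pos": TCP position; "orientation": TCP orientation; "contact_force": force on the tool from outside, world axes, zero at the start; "wrist_torque": the same for the moment, N m; "opening": opening from 0.0 (shut) to 1.0 (fully open); "gripper_force": force on a finger pad.
Only numpy, scipy, OpenCV 4.12 (cv2) and the standard library are available. Lean on these libraries where they do the work, as an engineer would, in place of code of your own. Each camera call takes 0.05 s, during which the arm holds its last target. There are 200 camera calls.

## Working session

There is one attempt and no reset: what is moved stays moved. The work goes in short steps, each a Python script; the robot and the scene stay as the last script left them, time stands still between calls to the robot, and variables do not carry over. Pictures are saved under pics/ and viewed, at most 10 in all, crops included, and the job is handed in when it is done.

```bash
ls; mkdir -p pics
python3 - <<'E'
from bench import bot, imaging
import cv2, numpy as np
for n in("scene","top"):
    im=imaging.capture(n); cv2.imwrite(f"pics/{n}0.png",im)
    m=imaging.camera_model(n); print(n,m)
print(bot.get_state()["t"])
E
```

```text
pics
scene {'K': array([[398.8330508 ,   0.        , 318.24473302],
       [  0.        , 398.8330508 , 196.33122664],
       [  0.        ,   0.        ,   1.        ]]), 'k1': -0.02128088590338207, 'position': array([1427.40487334,   69.81781074,  811.87215469]), 'rotation': array([ 9.11763442e-01, -1.50166659e-03,  1.67405667e+00])}
top {'K': array([[420.8260472 ,   0.        , 323.21789034],
       [  0.        , 420.8260472 , 189.23278508],
       [  0.        ,   0.        ,   1.        ]]), 'k1': -0.09394782622596336, 'position': array([ 315.91971058,   -8.28933962, 1652.91702288]), 'rotation': array([ 0.09567708,  0.00800626, -1.56012064])}
0.1
```

View pics/top0.png

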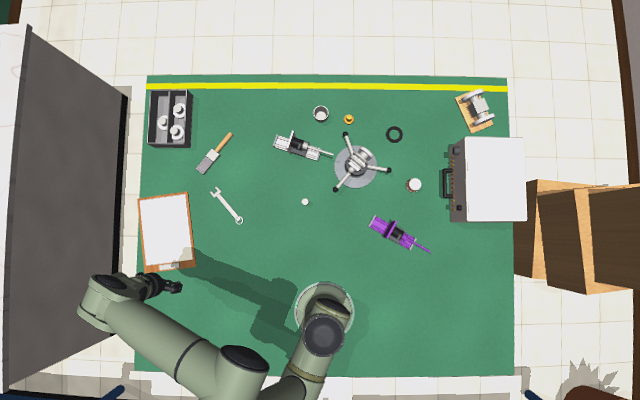

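View pics/scene0.png

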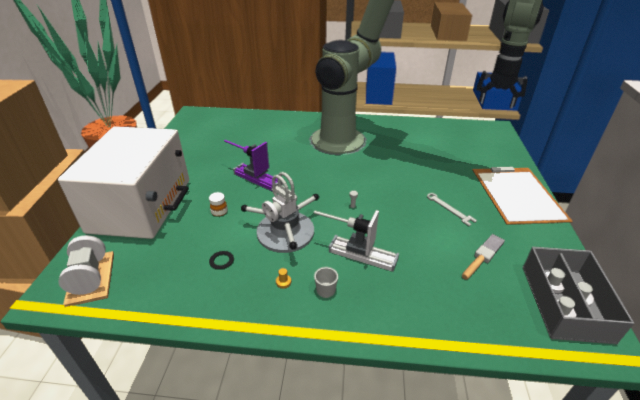

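Top view: turntable at about (355,166) with balls near (346,134), (389,170) and (336,189). There are two slide-shaped objects: an aluminium one at (275-330,135-158) and a purple one at (370-430,215-250). The aluminium one, with its scope pointing at the turntable, is the one meant. I'll enlarge it to confirm and to identify the port.

```bash
cat > h.py <<'E'
import numpy as np, cv2
from scipy.spatial.transform import Rotation as R
def ray(m,uv):
    K=m["K"]; d=np.array([(uv[0]-K[0,2])/K[0,0],(uv[1]-K[1,2])/K[1,1]]); s=d.copy()
    for _ in range(10): s=d/(1+m["k1"]*(s@s))
    v=R.from_euler("xyz",m["rotation"]).apply([s[0],-s[1],-1]); return np.array(m["position"]),v
def onz(m,uv,z):
    p,v=ray(m,uv); return p+v*(z-p[2])/v[2]
def proj(m,P):
    c=R.from_euler("xyz",m["rotation"]).inv().apply(np.array(P,float)-m["position"])
    s=np.array([c[0],-c[1]])/-c[2]; s=s*(1+m["k1"]*(s@s)); K=m["K"]
    return s*K[0,0]+K[:2,2]
E
python3 - <<'E'
import cv2, numpy as np
from bench import imaging
from h import *
m=imaging.camera_model("top")
a=cv2.imread("pics/top0.png")[115:205,260:400]; b=cv2.imread("pics/scene0.png")[165:275,225:405]
cv2.imwrite("pics/crop0.png",np.vstack([cv2.resize(a,(466,300),interpolation=2),cv2.resize(b,(466,285),interpolation=2)]))
g=cv2.imread("pics/top0.png").max(2); mask=((g<60)*255).astype(np.uint8); mask[:120]=0;mask[200:]=0;mask[:,:265]=0;mask[:,400:]=0
n,l,s,c=cv2.connectedComponentsWithStats(mask)
for i in range(1,n):
    if s[i,4]>4: print(s[i],c[i].round(1),onz(m,c[i],65).round(1))
print(onz(m,(355,166),20))
E
```

```text
[386 127  14  16  83] [392.3 134.1] [ 684.1 -257.7   65. ]
[343 132   5   5  16] [344.7 133.6] [684.  -74.2  65. ]
[290 137  14  13  89] [295.8 142.7] [646.7 113.1  65. ]
[387 168   4   5  15] [388.5 169.9] [ 544.5 -242.2   65. ]
[351 173  11   3  13] [355.3 174.5] [ 525.5 -115.4   65. ]
[333 187   5   5  18] [334.8 189.2] [468.9 -38.   65. ]
[ 565.20360267 -117.14508774   20.        ]
```

View pics/crop0.png

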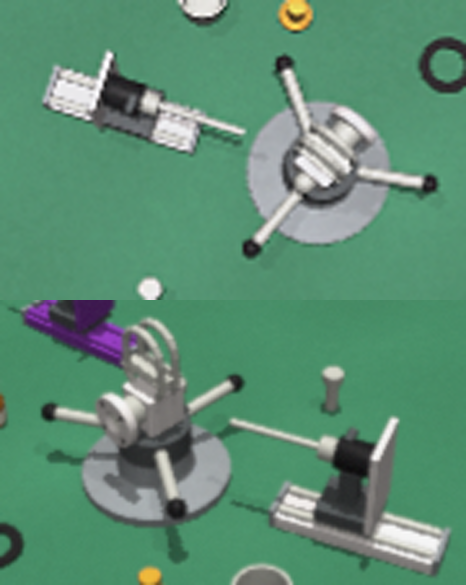

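Crop: the aluminium slide with white plate and black grip points at the turntable, so it's the right one. The flange (port) faces up-right, away from the ball at top-view (335,189), so that ball is spoke1. The ball triangle gives radii of 126, 126 and 125.7 mm, which agrees with the 125 mm given. Next I'll measure the rail direction and plan the push.

```bash
cat >> h.py <<'E'
def balls(m,im,C,z=65):
    """dark blobs near the 125 mm circle about C -> list of points at ball height"""
    mask=((im.max(2)<60)*255).astype(np.uint8); n,l,s,c=cv2.connectedComponentsWithStats(mask)
    out=[]
    for i in range(1,n):
        if s[i,4]>5:
            P=onz(m,c[i],z)
            if abs(np.hypot(*(P[:2]-C))-125)<14: out.append((P,s[i,4]))
    return out
def pose(C,ang,r,tilt,z,flip=0,zref=65):
    """closed finger at angle/radius about C (radius at height zref), leaning outward; tool y radial"""
    a=np.radians(ang); rh=np.array([np.cos(a),np.sin(a),0]); t=np.radians(tilt); up=rh*np.sin(t)+np.array([0,0,np.cos(t)])
    zt=-up; yt=rh*np.cos(t)-np.array([0,0,np.sin(t)]); yt=-yt if flip else yt; xt=np.cross(yt,zt)
    P=np.r_[C,0]+rh*(r-(zref-z)*np.tan(t))+[0,0,z]
    return P,R.from_matrix(np.c_[xt,yt,zt]).as_euler("xyz")
E
python3 - <<'E'
from h import *; from bench import imaging,solve_ik,bot
m=imaging.camera_model("top"); C=np.array([565.8,-118.1])
for uv,z in(((332.7,154.5),110),((295.8,142.7),112),((291,141),145)):
    P=onz(m,uv,z)[:2]-C; print(P.round(1),np.hypot(*P).round(1),np.degrees(np.arctan2(P[1],P[0])).round(2))
for tilt in(0,10,15):
  for f in(0,1):
    q=[solve_ik(*pose(C,a,95,tilt,45,f)) for a in range(115,250,15)]
    print(tilt,f,[None if x is None else np.round(x,1).tolist() for x in q])
im=imaging.capture("wrist"); print(imaging.camera_model("wrist")["position"],imaging.camera_model("wrist")["K"][0,0],bot.get_state()["orientation"])
E
```

```text
[28.  89.9] 94.2 72.69
[ 71.  227.7] 238.6 72.68
[ 70.3 242.9] 252.8 73.85
0 0 [[-0.2, 0.4, -0.5, 0.7, 0.0, -0.6], [-0.2, 0.4, -0.5, 0.7, 0.0, -0.9], [-0.3, 0.4, -0.5, 0.6, 0.0, -1.2], [-0.3, 0.4, -0.6, 0.6, 0.0, -1.6], [-0.4, 0.4, -0.6, 0.6, 0.0, -1.9], [-0.4, 0.4, -0.5, 0.6, 0.0, -2.2], [-0.5, 0.4, -0.5, 0.7, 0.0, -2.5], [-0.5, 0.4, -0.5, 0.7, 0.0, -2.8], [-0.5, 0.5, -0.4, 0.7, 0.0, -3.0]]
0 1 [[-0.2, 0.4, -0.5, 0.7, 0.0, 2.5], [-0.2, 0.4, -0.5, 0.7, 0.0, 2.2], [-0.3, 0.4, -0.5, 0.6, 0.0, 1.9], [-0.3, 0.4, -0.6, 0.6, 0.0, 1.6], [-0.4, 0.4, -0.6, 0.6, 0.0, 1.3], [-0.4, 0.4, -0.5, 0.6, -0.0, 1.0], [-0.5, 0.4, -0.5, 0.7, 0.0, 0.7], [-0.5, 0.4, -0.5, 0.7, 0.0, 0.4], [-0.5, 0.5, -0.4, 0.7, 0.0, 0.1]]
10 0 [[-0.1, 0.4, -0.6, 0.5, -0.1, -0.6], [-0.2, 0.3, -0.6, 0.5, -0.1, -0.9], [-0.2, 0.3, -0.7, 0.4, -0.1, -1.2], [-0.3, 0.3, -0.8, 0.4, -0.0, -1.5], [-0.4, 0.3, -0.8, 0.4, 0.1, -1.9], [-0.5, 0.3, -0.7, 0.4, 0.1, -2.2], [-0.6, 0.3, -0.6, 0.5, 0.1, -2.6], [-0.6, 0.4, -0.5, 0.6, 0.2, -2.9], [-0.6, 0.5, -0.4, 0.7, 0.2, -3.1]]
10 1 [[-0.1, 0.4, -0.6, 0.5, -0.1, 2.6], [-0.2, 0.3, -0.6, 0.5, -0.1
[... 298 characters left out ...]
.3, -0.7, 0.4, -0.2, -0.8], [-0.2, 0.3, -0.8, 0.3, -0.1, -1.2], [-0.3, 0.2, -0.8, 0.2, -0.0, -1.5], [-0.4, 0.2, -0.8, 0.3, 0.1, -1.9], [-0.5, 0.3, -0.8, 0.3, 0.2, -2.3], [-0.6, 0.3, -0.7, 0.4, 0.2, -2.6], [-0.6, 0.4, -0.6, 0.5, 0.3, -2.9], [-0.7, 0.5, -0.4, 0.7, 0.3, 3.1]]
15 1 [[-0.1, 0.4, -0.6, 0.5, -0.2, 2.6], [-0.1, 0.3, -0.7, 0.4, -0.2, 2.3], [-0.2, 0.3, -0.8, 0.3, -0.1, 2.0], [-0.3, 0.2, -0.8, 0.2, -0.0, 1.6], [-0.4, 0.2, -0.8, 0.3, 0.1, 1.2], [-0.5, 0.3, -0.8, 0.3, 0.2, 0.9], [-0.6, 0.3, -0.7, 0.4, 0.2, 0.5], [-0.6, 0.4, -0.6, 0.5, 0.3, 0.2], [-0.7, 0.5, -0.4, 0.7, 0.3, -0.0]]
[ 74.2113455  549.881536   372.88029257] 299.97019134236444 [-3.14026745e+00 -1.69792511e-04  2.88181729e+00]
```

Rail direction is about 72.7°, agreed by both tip and grip, and the joint starts near 6 mm. The port is at -39.6°, so it needs about +112°. I'll push spoke1 counter-clockwise along the robot side, away from the scope.

Run:
```python
from h import *; from bench import imaging,bot
C=np.array([565.8,-118.1]); g=lambda a,z,r=95:pose(C,a,r,12,z,1)
bot.grip(0.0)
P,o=g(118,45,95)
bot.move_ptp([P[0]-20,P[1]+60,330],o)
p,_=g(118,250); bot.movel(p,o,250)
p,_=g(118,45); print("down",bot.movel(p,o,120,threshold=8))
print(bot.get_state()["t"],bot.get_state()["tcp_pos"],bot.get_state()["contact_force"])
for a in np.arange(124,239.1,5):
    p,o=g(a,45); hit=bot.movel(p,o,70,threshold=20)
    if hit: print("hit",a); break
    f=np.linalg.norm(bot.get_state()["contact_force"])
    print(int(a),round(f,1),end="; ")
s=bot.get_state(); print(s["t"],s["tcp_pos"])
p,o=g(a-6,45); bot.movel(p,o,80)
p,_=g(a-6,290,150); bot.movel(p,o,250)
m=imaging.camera_model("top"); im=imaging.capture("top"); cv2.imwrite("pics/top1.png",im)
for P,n in balls(m,im,C):
    d=P[:2]-C; print(P.round(1),n,np.hypot(*d).round(1),np.degrees(np.arctan2(d[1],d[0])).round(1))
cv2.imwrite("pics/w1.png",imaging.capture("wrist"))
print(bot.get_state()["t"])
cv2.imwrite("pics/c1.png",cv2.resize(np.hstack([im[100:230,260:420],cv2.imread("pics/w1.png")[::3,::3][:130,:160]]),None,fx=2.4,fy=2.4))
```

```text
down False
5.5417 [523.65946439 -37.94356221  45.5755926 ] [0.59648233 0.37617123 0.00294067]
124 0.2; 129 1.2; 134 1.2; 139 0.3; 144 1.2; 149 0.5; 154 0.9; 159 0.5; 164 1.6; 169 0.7; 174 0.4; 179 0.9; 184 0.7; 189 1.2; 194 1.4; 199 0.8; 204 0.7; 209 0.9; 214 0.3; 219 0.8; 224 0.8; 229 0.4; 234 0.6; 239 1.3; 11.9583 [ 518.88865789 -195.69337409   44.89554375]
[684.  -74.2  65. ] 16 126.1 20.4
[ 544.5 -242.3   65. ] 16 126.0 -99.7
[468.9 -38.   65. ] 18 125.8 140.4
13.5417
```

View pics/c1.png

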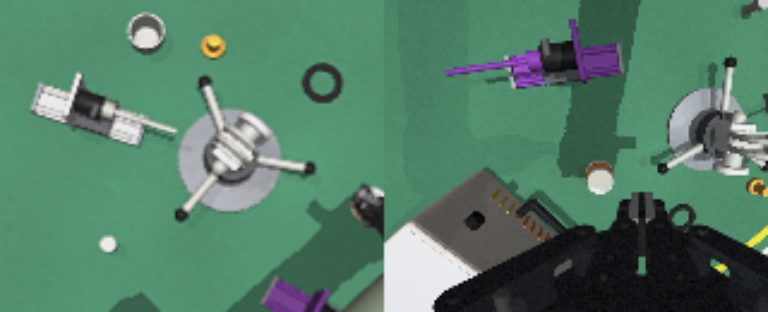

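The wheel did not move and no force was felt, so either my frame or the finger's position is off. I'll check the calibration against known points before moving again.

Run:
```python
from h import *; from bench import imaging,bot
m=imaging.camera_model("top"); s=bot.get_state(); print({k:np.round(s[k],2) for k in("tcp_pos","orientation","opening","qpos")})
print("base",proj(m,(0,0,0)),"tcp",proj(m,s["tcp_pos"]))
ms=imaging.camera_model("scene"); im=imaging.capture("scene"); print("scene balls",[proj(ms,p).round(1) for p in((684,-74,65),(544.5,-242,65),(469,-38,65))],"axis",proj(ms,(565.8,-118,0)),"tcp",proj(ms,s["tcp_pos"]))
mw=imaging.camera_model("wrist"); print("w balls",[proj(mw,p).round(1) for p in((684,-74,65),(544.5,-242,65),(469,-38,65))],"tcp",proj(mw,s["tcp_pos"]),mw["position"],mw["rotation"])
cv2.imwrite("pics/s1.png",im)
```

```text
{'tcp_pos': array([ 446.43, -275.21,  288.69]), 'orientation': array([ 2.93, -0.  ,  2.5 ]), 'opening': np.float64(-0.0), 'qpos': array([-0.83,  0.24, -0.09,  1.28,  0.21, -0.19])}
base [323.62428129 311.2901884 ] tcp [408.77285212 190.16756973]
scene balls [array([292.7, 245. ]), array([243.7, 207.4]), array([315.1, 196.3])] axis [284.99708065 231.54286227] tcp [231.88705977 123.09891917]
w balls [array([475.1, 205.8]), array([346.2, 207.9]), array([431. ,  75.6])] tcp [319.84179672 229.75919147] [ 369.22559977 -262.4996008   462.74784147] [-0.27731088 -0.20858859  0.92629873]
```

View pics/s1.png

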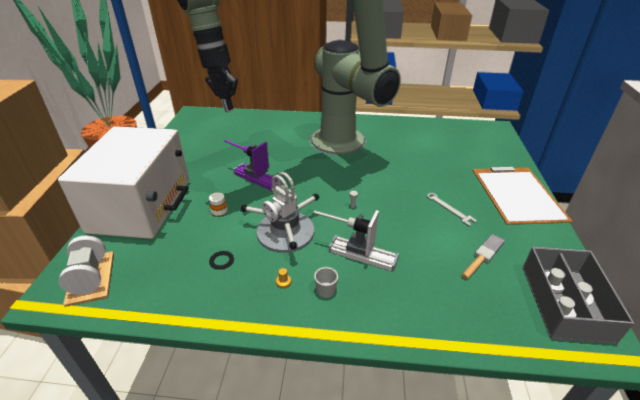

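The calibration agrees in all three views: the balls project at (293,245), (244,207) and (315,196) in scene, as seen. But the fingertip appears at about (227,108) against a predicted (232,123). I'll triangulate the real tip.

Run:
```python
from h import *; from bench import imaging,bot
s=bot.get_state(); t=np.array(s["tcp_pos"]); ax=R.from_euler("xyz",s["orientation"]).as_matrix()
ms,mt,mw=[imaging.camera_model(n) for n in("scene","top","wrist")]
for b in(0,20,40,60,80): print(b,"back",[proj(m,t-b*ax[:,2]).round(1) for m in(ms,mt,mw)])
a=cv2.imread("pics/s1.png")[60:150,180:280]; b=cv2.imread("pics/top1.png")[150:240,370:470]; w=cv2.imread("pics/w1.png")[190:400,180:460]
f=cv2.hconcat([cv2.resize(x,(400,360),interpolation=2) for x in(a,b)]); w=cv2.resize(w,(300,225))
out=np.zeros((590,800,3),np.uint8); out[:360]=f; out[362:587,:300]=w; cv2.imwrite("pics/c2.png",out)
```

```text
0 back [array([231.9, 123.1]), array([408.8, 190.1]), array([319.9, 229.9])]
20 back [array([230. , 116.3]), array([411. , 190.4]), array([319.8, 242.8])]
40 back [array([228.2, 109.4]), array([413.3, 190.6]), array([319.6, 259. ])]
60 back [array([226.3, 102.3]), array([415.7, 190.8]), array([319.3, 279.7])]
80 back [array([224.3,  95.2]), array([418.1, 191. ]), array([319. , 307.4])]
```

View pics/c2.png

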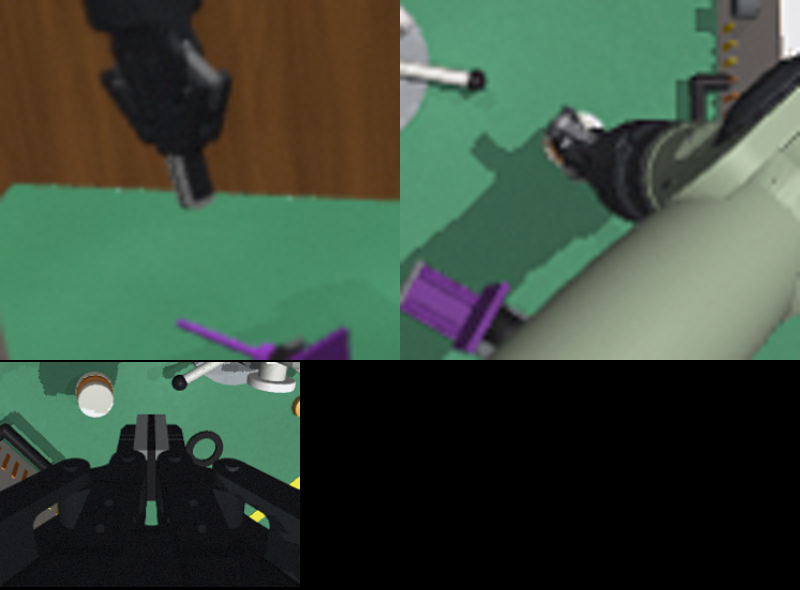

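Run:
```python
from h import *; from bench import imaging,bot
s=bot.get_state(); t=np.array(s["tcp_pos"]); M=R.from_euler("xyz",s["orientation"]).as_matrix()
ms,mt,mw=[imaging.camera_model(n) for n in("scene","top","wrist")]
(p,v),(q,w)=ray(ms,(228.7,111.7)),ray(mt,(410.5,181)); a=np.linalg.lstsq(np.c_[v,-w],q-p,rcond=None)[0]
A,B=p+a[0]*v,q+a[1]*w; P=(A+B)/2; print("tip",P,"gap",np.linalg.norm(A-B),"tcp",t,"in tool frame",M.T@(P-t),"wrist px",proj(mw,P))
print("tool z",M[:,2],"cam in tool",M.T@(mw["position"]-t))
for uv in((431,77),(348,210)): print("wrist ball",onz(mw,uv,65))
```

```text
tip [ 470.96424039 -271.34464564  335.61967397] gap 0.880205055775741 tcp [ 446.4941858  -275.24445323  288.82693111] in tool frame [-17.104718    27.19535939 -42.08793064] wrist px [372.19335549 290.7538495 ]
tool z [ 0.12354205  0.1678178  -0.97804629] cam in tool [  69.7931158     0.73334097 -177.50980793]
wrist ball [470.48008075 -38.95714189  65.        ]
wrist ball [ 548.93158148 -241.78881128   65.        ]
```

Run:
```python
from h import *; from bench import imaging,bot
ms,mt=[imaging.camera_model(n) for n in("scene","top")]
T=(141.281,531.562,195.781)
for z in (0,60,120): print("start tcp",z,proj(mt,np.add(T,(0,0,z))),proj(ms,np.add(T,(0,0,z))))
# vertical tool pose over free table, next to the stand on the robot side
C=np.array([565.8,-118.1]); 
bot.move_ptp([330,-60,200],[np.pi,0,np.pi]); 
s=bot.get_state(); t=s["tcp_pos"]; mw=imaging.camera_model("wrist")
print(t,s["orientation"],s["qpos"])
a=imaging.capture("scene");b=imaging.capture("top");w=imaging.capture("wrist")
for z in(0,40,80): print([proj(m,np.add(t,(0,0,z))).round(1) for m in(ms,mt,mw)])
print("ball wrist pred",[proj(mw,p).round(0) for p in((684,-74,65),(544.5,-242,65),(469,-38,65))])
pa,pb=[proj(m,t).astype(int) for m in(ms,mt)]
cr=lambda im,p:cv2.resize(im[p[1]-50:p[1]+50,p[0]-50:p[0]+50],(400,400),interpolation=2)
x=cr(a,pa);y=cr(b,pb)
for k in(x,y): cv2.circle(k,(200,200),4,(0,0,255),-1)
cv2.imwrite("pics/c3.png",np.hstack([x,y])); print(pa,pb)
cv2.imwrite("pics/w3.png",w)
```

```text
start tcp 0 [170.82375467 277.70884062] [491.76942959 118.08979617]
start tcp 60 [164.29941628 279.69608958] [496.5348755  101.64380489]
start tcp 120 [157.21620239 281.85069893] [501.55166386  84.28436258]
[331.35895766 -60.77061905 200.66958687] [-3.14078220e+00  1.91273198e-03  3.14085694e+00] [-4.01630957e-01 -8.69669835e-02 -6.59617955e-01  9.96068006e-01
  2.34978501e-07 -4.00894472e-01]
[array([312.5, 134.7]), array([341.9, 225.2]), array([320.1, 229.3])]
[array([312.4, 123.2]), array([342.3, 225.1]), array([319.8, 258.3])]
[array([312.4, 111.2]), array([342.8, 225. ]), array([319.2, 306.6])]
ball wrist pred [array([311., 424.]), array([181., 344.]), array([340., 295.])]
[312 134] [341 225]
```

View pics/c3.png

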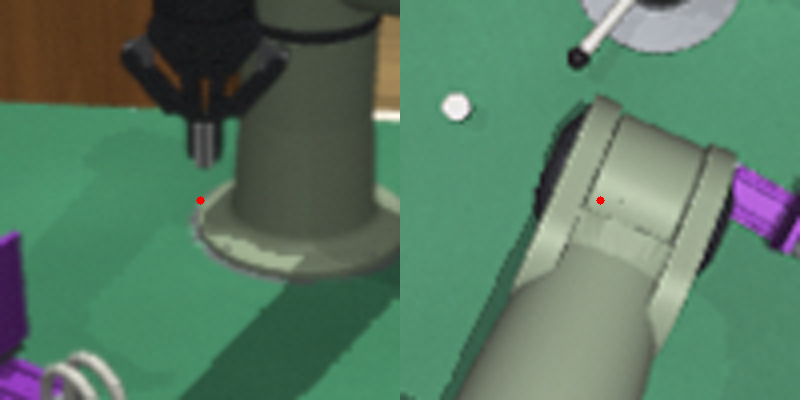

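The finger pads really end about 32 mm short of the reported TCP: in scene the tip is at (313,125) against a predicted (312,134), and the earlier pose shows the same. That means the finger passed just above the spokes. I'll measure it by touching bare table.

Run:
```python
from bench import bot
bot.movel([331,-61,25],max_speed=150,threshold=6)
print(bot.movel([331,-61,-45],max_speed=30,threshold=5)); s=bot.get_state(); print(s["t"],s["tcp_pos"],s["contact_force"])
bot.movel([331,-61,60],max_speed=150); print(bot.get_state()["t"])
```

```text
True
17.8667 [330.97410435 -60.99674269 -35.48230199] [ 0.24968445 -0.27328453  6.60277105]
18.6583
```

The real tip is 35 mm behind the reported TCP, so I'll correct for that. I'll also put the finger line tangential, because the shut linkage knuckles stick out along y, and use a small outward lean to keep clear of the meter.

```bash
cat >> h.py <<'E'
def tipo(ang,tilt,sx=1):
    a=np.radians(ang); rh=np.array([np.cos(a),np.sin(a),0]); t=np.radians(tilt)
    zt=-(rh*np.sin(t)+np.array([0,0,np.cos(t)])); xt=sx*(rh*np.cos(t)-np.array([0,0,np.sin(t)]))
    return np.c_[xt,np.cross(zt,xt),zt]
def pose2(C,ang,r,z,tilt=8,zref=65):
    """real tip (35 mm short of the TCP) at height z, finger line at radius r at zref; camera outward"""
    M=tipo(ang,tilt); a=np.radians(ang); rh=np.array([np.cos(a),np.sin(a),0])
    P=np.r_[C,0]+rh*(r-(zref-z)*np.tan(np.radians(tilt)))+[0,0,z]+35*M[:,2]
    return P,R.from_matrix(M).as_euler("xyz")
E
python3 - <<'E'
from h import *; from bench import imaging,bot,solve_ik
C=np.array([565.8,-118.1]); g=lambda a,z,r=99:pose2(C,a,r,z)
q=[solve_ik(*g(a,48)) for a in range(118,256,12)]
print([None if x is None else np.round(x,2).tolist() for x in q])
if any(x is None for x in q): raise SystemExit
bot.movel([331,-61,300],max_speed=250)
p,o=g(118,240); bot.move_ptp(p,o)
p,o=g(118,48); print("down",bot.movel(p,o,130,threshold=8),bot.get_state()["t"])
for a in list(np.arange(124,234,6))+[235,238.5]:
    p,o=g(a,48); hit=bot.movel(p,o,70,threshold=20)
    print(int(a),np.round(bot.get_state()["contact_force"],1),end="; ")
    if hit: print("hit",a); break
p,o=g(a-5,48); bot.movel(p,o,80)
p,o=g(a-5,250,120); bot.movel(p,o,250)
m=imaging.camera_model("top"); im=imaging.capture("top"); cv2.imwrite("pics/top2.png",im)
for P,n in balls(m,im,C):
    d=P[:2]-C; print(P.round(1),n,np.hypot(*d).round(1),np.degrees(np.arctan2(d[1],d[0])).round(1))
print(bot.get_state()["t"])
E
```

```text
[[-0.14, 0.44, -0.58, 0.47, -0.11, 0.94], [-0.18, 0.4, -0.65, 0.41, -0.09, 0.69], [-0.23, 0.37, -0.7, 0.37, -0.06, 0.43], [-0.3, 0.35, -0.74, 0.35, -0.02, 0.16], [-0.36, 0.34, -0.75, 0.34, 0.02, -0.12], [-0.43, 0.35, -0.74, 0.35, 0.05, -0.39], [-0.48, 0.36, -0.71, 0.38, 0.09, -0.65], [-0.53, 0.39, -0.66, 0.43, 0.11, -0.91], [-0.56, 0.43, -0.6, 0.49, 0.13, -1.15], [-0.58, 0.47, -0.52, 0.56, 0.14, -1.38], [-0.58, 0.51, -0.44, 0.62, 0.14, -1.59], [-0.58, 0.56, -0.35, 0.69, 0.14, -1.8]]
down False 22.6583
124 [0.1 0.2 0.4]; 130 [-0.1  0.4  0.7]; 136 [ 0.4  0.7 -0.2]; 142 [-0.2  0.1  0.4]; 148 [-0.   1.1  0.3]; 154 [-0.7  0.8  0.2]; 160 [-0.1  0.8 -0.5]; 166 [0.5 1.  0.2]; 172 [-0.9  1.1  0.1]; 178 [-0.2 -0.  -0.9]; 184 [ 0.2 -0.2  0.3]; 190 [-0.4 -0.7  1.7]; 196 [-0.3 -0.5 -0.6]; 202 [-0.2 -0.1  0.3]; 208 [0.2 0.9 0.6]; 214 [-0.8 -0.4 -0.4]; 220 [-0.1  0.9 -0.6]; 226 [ 0.4  1.2 -1.3]; 232 [ 0.6 -0.8 -0. ]; 235 [-1.   0.3 -0.9]; 238 [-0.7  1.  -0.1]; [691. -96.  65.] 14 127.1 10.0
[ 523.5 -236.8   65. ] 20 126.0 -109.6
[484.4 -22.3  65. ] 19 125.7 130.4
29.825
```

Wheel turned: the port is now at 70.4° and the target is about 72.8°. I'll nudge 2.4° more.

Run:
```python
from h import *; from bench import imaging,bot
C=np.array([565.8,-118.1]); g=lambda a,z,r=99:pose2(C,a,r,z)
p,o=g(233.5,48); bot.movel(p,o,200,threshold=10)
for a in(238,240.9):
    p,o=g(a,48); print(bot.movel(p,o,40,threshold=20))
p,o=g(a-6,48); bot.movel(p,o,80)
p,o=g(a-6,220,150); bot.movel(p,o,250)
bot.move_ptp([440,-230,300],[np.pi,0,np.pi/2])
m=imaging.camera_model("top"); im=imaging.capture("top"); cv2.imwrite("pics/top3.png",im)
B=balls(m,im,C); Cm=np.mean([b[0] for b in B],0)[:2]
for P,n in B:
    d=P[:2]-Cm; print(P.round(1),n,np.hypot(*d).round(1),np.degrees(np.arctan2(d[1],d[0])).round(1))
for uv,z in(((332.7,154.5),110),((295.8,142.7),112)):
    d=onz(m,uv,z)[:2]-Cm; print(Cm,np.hypot(*d),np.degrees(np.arctan2(d[1],d[0])).round(2))
print(bot.get_state()["t"])
cv2.imwrite("pics/c4.png",cv2.resize(im[110:210,260:400],None,fx=5,fy=5,interpolation=2))
```

```text
False
False
[689.1 -90.5  65. ] 16 126.3 12.6
[ 527.5 -238.    65. ] 17 125.9 -107.7
[480.8 -25.7  65. ] 16 125.5 132.6
[ 565.81006241 -118.08300562] 94.14936965239772 72.7
[ 565.81006241 -118.08300562] 238.53530894213225 72.68
35.075
```

View pics/c4.png

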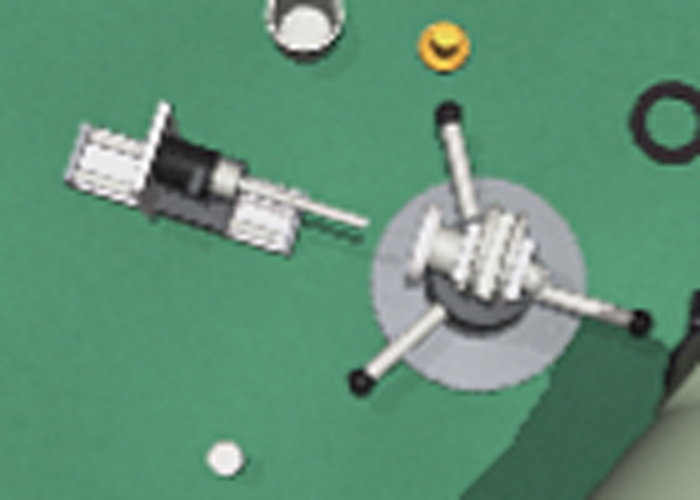

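The port is at 72.5° and the rail at 72.7°. The picture shows the flange at (420,245) squarely facing the tube tip at (365,222), with the bystanders untouched. Now I'll push the back plate home.

Run:
```python
from h import *; from bench import imaging,bot,solve_ik
C=np.array([565.8,-118.1]); g=lambda r,z:pose2(C,72.7,r,z,0)
print([solve_ik(*g(r,z)) is not None for r,z in((310,250),(310,119),(212,119))])
p,o=g(310,250); bot.move_ptp(p,o)
p,o=g(310,119); print(bot.movel(p,o,150,threshold=8),bot.get_state()["t"])
p,o=g(240,119); print(bot.movel(p,o,60,threshold=14))
p,o=g(208,119); print(bot.movel(p,o,25,threshold=12))
s=bot.get_state(); print(np.hypot(*(s["tcp_pos"][:2]-C)),s["contact_force"],s["t"])
p,o=g(260,119); bot.movel(p,o,120)
p,o=g(320,260); bot.movel(p,o,250)
im=imaging.capture("top"); im2=imaging.capture("scene"); cv2.imwrite("pics/c5.png",np.hstack([cv2.resize(im[110:210,260:400],None,fx=2.8,fy=2.8,interpolation=2),cv2.resize(im2[165:265,225:365],None,fx=2.8,fy=2.8,interpolation=2)]))
m=imaging.camera_model("top"); B=balls(m,im,C)
for P,n in B: d=P[:2]-C; print(P.round(1),np.degrees(np.arctan2(d[1],d[0])).round(1))
print(bot.get_state()["t"])
```

```text
[True, True, True]
False 37.8167
False
True
221.2594694788902 [1.2027872  0.90239663 0.12392824] 39.9667
[689.1 -90.5  65. ] 12.6
[ 528.1 -238.    65. ] -107.5
[480.8 -25.7  65. ] 132.6
41.3
```

View pics/c5.png

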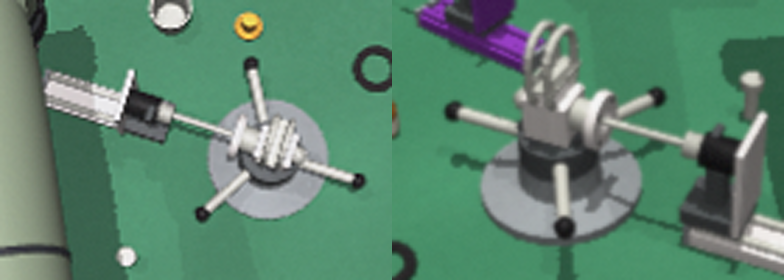

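The tube is in the port in both views. The push stopped at r = 221 mm, which is the stop (210) plus half the finger (11). I'll press once more, a bit firmer, to be sure it's home, then hand in.

Run:
```python
from h import *; from bench import bot
C=np.array([565.8,-118.1]); g=lambda r,z:pose2(C,72.7,r,z,0)
bot.movel(*g(260,119),200,threshold=10); bot.movel(*g(228,119),100,threshold=12)
print(bot.movel(*g(210,119),15,threshold=25)); s=bot.get_state(); print(np.hypot(*(s["tcp_pos"][:2]-C)),s["contact_force"])
bot.movel(*g(260,119),120); bot.movel(*g(320,260),250); bot.dwell(.3)
print(bot.get_state()["t"],bot.sign_off())
```

```text
True
221.98020924630436 [1.61252403 2.11369191 1.59714804]
the job is handed in; nothing more can be done
45.1333 None
```

The job is handed in at 45 s of the allowed 64: the port points at the borescope to within about 0.3°, and the carriage stopped firmly at its stop with the tube in the port; the only touch outside the task was one light fingertip tap on bare table (about 7 N), and the bystanders I could see had not moved.

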